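# Rack a cutter tube heavy end down

### The job

Take the cutter tube that lies in the near bay of the double cradle (the one nearer the robot) and lay it in the empty rocking trough, heavy end against the steel foot plate and pushed fully home, so that once you let go the trough rests with the foot-plate end right down. The tube's ends look alike, so lift it and feel which end is heavy. Do not let a tube roll out, do not drop it or ram it into the trough, and leave the other tube in its bay and everything else where it is.

Things in the scene. Friction and masses are not known exactly. Their poses are not given: they have to be found in the camera images.
- rack: fixed double cradle: plywood base 170 (x) x 130 (y) x 12 mm with two bays of two aluminium V saddles; tubes lie along its y axis. Origin at the centre of its underside; x points away from the robot. Saddles are 14 mm wide, at y = -42 and +42 mm, so a tube's middle is free for fingers down to the base. Grooves are shallow (25 degree flanks): a 2 N sideways push rolls a tube out.
- bay_near (a point): middle of the near bay's tube axis: x = -55 mm in the cradle, 67 mm above the table; axes as the cradle's. A tube may lie up to 8 mm off this along y.
- bay_far (a point): the same for the far bay, x = +55 mm in the cradle, 110 mm from the near bay
- stand: fixed stand of the rocking trough: plywood base 190 (x) x 100 (y) x 12 mm, two cheeks 24 mm wide, up to 82 mm above the table. Origin at the centre of its underside; x runs along the trough and points towards the robot; the foot-plate end is at -x, away from the robot
- trough (a joint): tilt of the trough about a level axis along the stand's y: 0 level, +0.24 rad (end stop) foot-plate end down, -0.24 rad (end stop) foot-plate end up. It swings on a slightly stiff pivot (0.015 N m) and when empty stays as left; a tube lying home tips it, heavy end down, unaided.
- trough_pivot (a point): the trough's swing axis: 72 mm above the stand's origin, axes as the stand's
- trough_home (a point): centre of a tube lying fully home in the trough: 40 mm above the pivot, square to the trough. Axes move with the trough; x runs along it, away from the foot plate (steel, 50 mm wide, 75 mm from here towards -x, top edge 12 mm above the tube's axis). V saddles 14 mm wide 45 mm to either side; between them fingers may reach 27 mm below the tube's axis. Friction holds a tube: push it home.
- tube1: grey cutter tube, a smooth rigid cylinder with flat black caps, both ends alike: 40 mm diameter, 150 mm long, 0.4 to 0.63 kg, lying in either bay. Origin at mid-length on its axis; y runs along it. A cutter fixed inside makes one end heavy: the centre of mass lies 32 mm from the middle (0.12 to 0.20 N m if held there). It may be either end: neither look nor y axis tells.
- tube2: grey cutter tube, a smooth rigid cylinder with flat black caps, both ends alike: 40 mm diameter, 150 mm long, 0.4 to 0.63 kg, lying in either bay. Origin at mid-length on its axis; y runs along it. A cutter fixed inside makes one end heavy: the centre of mass lies 32 mm from the middle (0.12 to 0.20 N m if held there). It may be either end: neither look nor y axis tells.
- tape: bystander: roll of paper tape lying flat, 64 mm across, 25 mm high; origin at its underside or on its axis
- block: bystander: cork sanding block, 95 x 45 x 30 mm; origin at its underside or on its axis
- brush: bystander: hand brush lying down; origin at its underside or on its axis
- driver: bystander: screwdriver lying down; origin at its underside or on its axis
- cleaner: bystander: white cleaner bottle, 190 mm tall; origin at its underside or on its axis
- cup: bystander: white mug, 95 mm tall; origin at its underside or on its axis
There are look-alikes about, which are no part of the job. What is shaped like the tube1 but orange is not meant. Leave any turquoise look-alike of the tube2 alone.

How it is judged:
By the outcome, as a careful person would: the job done as asked, in the order asked, and still so for the second after the job is handed in, with the robot touching nothing.
It also fails if it takes over 45 s, if anything falls off the work surface, if the arm or the gripper's body presses on something with over 40 N, if the wrist force passes 120 N, or if a joint passes its speed limit or range.

### The arm

A 6-joint arm with a two-finger parallel gripper is mounted at the origin on the work surface. World frame = base frame: x ahead of the robot, y to its left, z up, the work surface at z = 0. Lengths are in m, angles in degrees, forces in N, time in s.
With the tool pointing down it reaches from about 0.4 to 0.825 m from the base axis. Payload 7 kg.
Tool frame: the origin (TCP) lies at the very end of the fingers, on their centre line; the grasp point (between the pads) lies 19 mm behind it; x points along the fingers, y is the direction in which the jaws open and shut, and the axes are right-handed (so a half turn about x gives the same grasp; the last joint's range is limited). The gripper opens to 88 mm and grips with 3 to 60 N. Pads are 19 mm wide; open, the fingers measure 130 mm over their backs; the gripper's body (78 mm by 193 mm) begins 47 mm behind the grasp point.
Start: joints at [-56.603, 20.546, 0.682, 0, -70.136, -16.507], TCP at [0.196, -0.646, 0.227] pointing down, gripper open.
Joint ranges: [-176.03, 176.03], [-82.01, 121.73], [-58.28, 71.71], [-173.87, 95.51], [-174.79, -0.11], [-173.66, 173.66]. Speed limits (degrees/s): [136.94, 136.94, 172.46, 180, 180, 180].

### API

Orientations are given as [roll, pitch, yaw] about the fixed x, y, z axes, in that order (R = Rz(yaw) Ry(pitch) Rx(roll)).
In Python, from plant import * gives the robot as it stands. The module is installed in compiled form; this text tells all that it offers.
- The arm moves only by the shell command python3 -m creep 'ROWS' [FORCE]. ROWS is a JSON object of lists of equal length, an entry for each row: "jaw": the closure, from -1 (fully open) to 1 (shut); "translation": the shift along the tool's x, y, z in m, a list of three; "roll": the turn about the tool's x in rad. A call has exactly 10 rows; each row shifts and turns the commanded pose from where the row before left it, along the tool's axes as they then stand; what a row does not reach is not made up. A row lasts 1/10 s, in which the tool goes at most 50 mm and 8.59 degrees, less where a joint would pass 70% of its speed; a pose out of reach is approached as far as the arm can. A call with a gripper value outside its range is refused whole. The fingers move at their own pace and stop on an object; FORCE is the grip in N (left out, the last holds). Time passes only in rows, so rows that do not move let the fingers close, or fill a call up. It gives the time, the measured TCP pose, the force and the opening at its end, in the units of the state.
- get_state(): the state, without advancing time (a new reading comes with each control period).
- capture(name): name is "scene" or "top" or "wrist"; returns a dict with "image" (384x512x3 uint8, red, green, blue), "fovy" (degrees; the focal length in pixels is half the picture's height over the tangent of half this angle, whatever the lens; pixels are square), "cx", "cy" (the principal point, pixels), "pose" (4x4, takes a point from camera to world coordinates); the wrist camera has in their place "tool_from_camera" (4x4, takes a point from camera to tool coordinates, whose origin is the TCP and whose axes are the tool frame's). Camera axes: x right, y up, looking along -z (the intrinsics and any distortion apply to the point x, -y, -z); pixel columns grow to the right and rows downward; lengths in m; the calibration is good to about 2 mm. A picture is of the moment at which its call begins: read the wrist's pose just before it. There is no depth.
- close_job(): hands the job in, once; it reports no verdict.
The state is a dict: "time_s": time; "joints": joint angles; "qd": joint speeds; "joint_torque": joint torques, N m; "tcp_pos": TCP position; "eef_rot": TCP orientation; "contact_force": force on the tool from outside, world axes, zero at the start; "moment": the same for the moment, N m; "gripper_width": finger opening in m.
Only numpy, scipy, OpenCV 4.12 (cv2) and the standard library are available. Lean on these libraries where they do the work, as an engineer would, in place of code of your own. Each camera call takes 0.05 s, during which the arm holds its last target.

## Working session

There is one attempt and no reset: what is moved stays moved. The work goes in short steps, Python scripts to look and compute and a shell command to move; the robot and the scene stay as the last step left them, time stands still between calls to the robot, and variables do not carry over. Pictures are saved under pics/ and viewed, and the job is handed in when it is done.

```bash
mkdir -p pics
python3 - <<'E'
from plant import *
import cv2,numpy as np
s=get_state();print(s)
for n in ["scene","top","wrist"]:
    c=capture(n);cv2.imwrite(f"pics/{n}0.png",c["image"][:,:,::-1]);print(n,{k:(np.round(v,4).tolist() if k!='image' else 0) for k,v in c.items()})
E
```

```text
{'time_s': 0.0, 'joints': array([-5.66028033e+01,  2.05918079e+01,  6.33291700e-01, -2.12968544e-02,
       -7.01351203e+01, -1.65070381e+01]), 'qd': array([-0.03681308, -0.14808364,  0.04378024, -0.06948318, -0.08769549,
        0.02125185]), 'joint_torque': array([ 1.61805350e-03, -5.82719851e+01,  2.93057960e+01,  6.99688330e+00,
        6.78254830e-03, -1.68765077e-04]), 'tcp_pos': array([ 0.19595164, -0.64541637,  0.22561111]), 'eef_rot': array([ 94.44005313,  89.90424642, 111.32295866]), 'contact_force': array([0.12435845, 0.01702075, 0.417903  ]), 'moment': array([0.03614006, 0.00129651, 0.0021358 ]), 'gripper_width': 0.08712899209879739}
scene {'image': 0, 'fovy': 45.1386, 'cx': 267.9772, 'cy': 183.4508, 'pose': [[-0.8866, -0.3798, 0.2641, 0.8806], [0.4625, -0.7155, 0.5236, 0.6943], [-0.0099, 0.5864, 0.81, 1.2757], [0.0, 0.0, 0.0, 1.0]]}
top {'image': 0, 'fovy': 43.9104, 'cx': 254.1252, 'cy': 198.4534, 'pose': [[0.0296, 0.9756, -0.2176, 0.102], [-0.9995, 0.0304, 0.0002, -0.0536], [0.0068, 0.2175, 0.976, 1.8484], [0.0, 0.0, 0.0, 1.0]]}
wrist {'image': 0, 'fovy': 64.3078, 'cx': 251.6777, 'cy': 193.2311, 'tool_from_camera': [[-0.0001, 0.2856, -0.9584, -0.1563], [1.0, 0.0003, -0.0, 0.0015], [0.0003, -0.9584, -0.2856, -0.0775], [0.0, 0.0, 0.0, 1.0]]}
```

View pics/scene0.png

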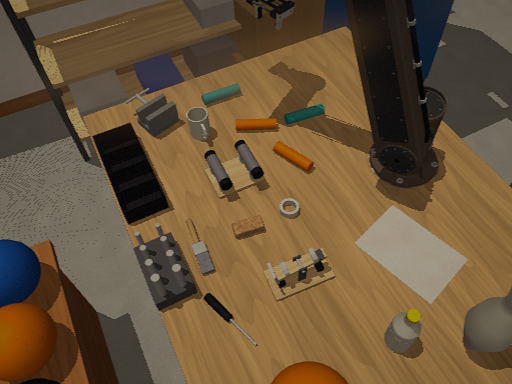

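View pics/top0.png

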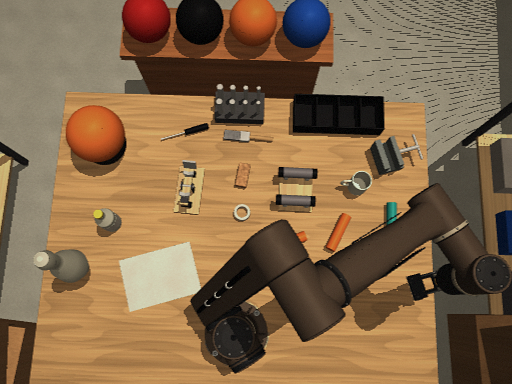

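View pics/wrist0.png

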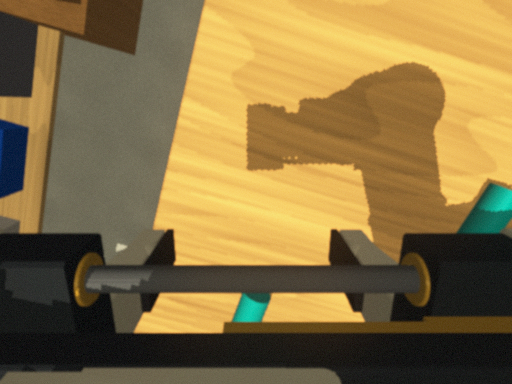

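The top view shows the rack at about (296,188): near tube (296,201), far tube (297,173). The stand is at about (189,188). The possible mix-ups are the orange tubes (338,232) and (300,237), the turquoise ones (391,212), and the far grey tube. By the description I choose (296,201), the grey tube nearer the robot. Next I check it in a crop.

```bash
cat > h.py <<'E'
import numpy as np,cv2
from scipy.spatial.transform import Rotation as R
def K(c):
    h=c["image"].shape[0];f=h/2/np.tan(np.radians(c["fovy"])/2);return f
def ray(c,u,v,T=None):
    T=c["pose"] if T is None else T
    f=K(c);d=np.array([(u-c["cx"])/f,-(v-c["cy"])/f,-1.]);return np.array(T)[:3,3],np.array(T)[:3,:3]@d
def onz(c,u,v,z,T=None):
    o,d=ray(c,u,v,T);return o+d*(z-o[2])/d[2]
def proj(c,p,T=None):
    T=np.array(c["pose"] if T is None else T);q=T[:3,:3].T@(np.array(p)-T[:3,3]);f=K(c)
    return c["cx"]+f*q[0]/-q[2],c["cy"]-f*q[1]/-q[2]
def wristT(s,c):
    T=np.eye(4);T[:3,:3]=R.from_euler('xyz',s["eef_rot"],degrees=True).as_matrix();T[:3,3]=s["tcp_pos"];return T@np.array(c["tool_from_camera"])
E
python3 - <<'E'
import cv2
for n,b in [("top",(165,155,325,222)),("scene",(195,130,345,305))]:
    i=cv2.imread(f"pics/{n}0.png");x0,y0,x1,y1=b
    k=5 if n=="top" else 3.4
    cv2.imwrite(f"pics/{n}crop.png",cv2.resize(i[y0:y1,x0:x1],None,fx=k,fy=k,interpolation=cv2.INTER_CUBIC))
E
```

```text
(no output)
```

View pics/topcrop.png

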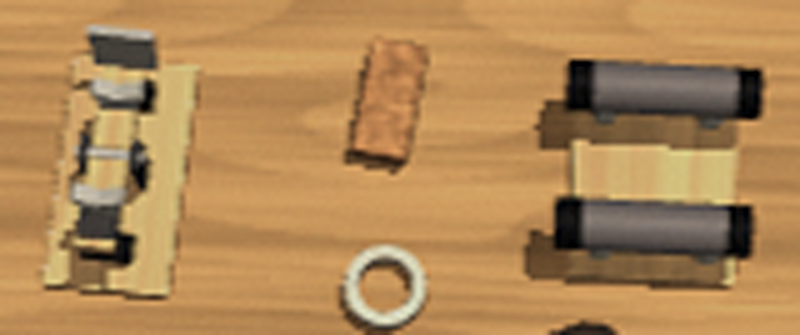

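View pics/scenecrop.png

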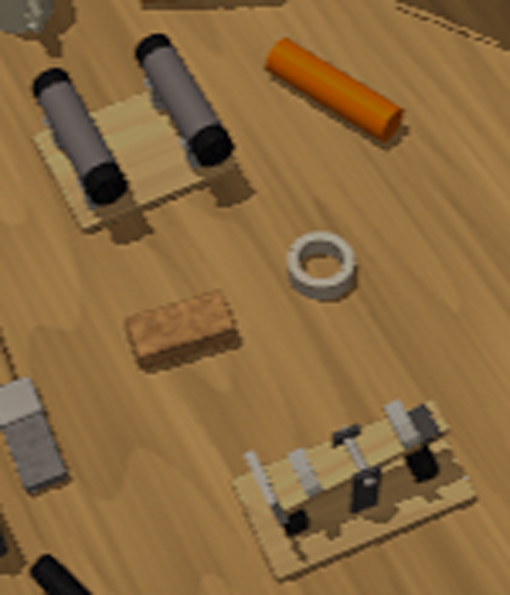

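Run:
```python
from h import *
from plant import capture
c=capture("top");k=capture("scene")
P=lambda x,y:(165+x/5-.4,155+y/5-.4)
def S(n,x,y,z): print(n,np.round(onz(c,*P(x,y),z),4))
S("nearL",556,224,.067);S("nearR",752,231,.067)
S("farL",569,85,.067);S("farR",763,94,.067)
for n,p in dict(standTL=(75,57),standTR=(200,67),standBR=(166,297),standBL=(45,287)).items(): S(n,*p,.012)
for n,p in dict(rackTL=(574,140),rackBR=(735,286),rackTR=(739,148)).items(): S(n,*p,.012)
S("plateTopL",88,28,.124);S("plateTopR",157,35,.124)
Q=lambda x,y:(195+x/3.4-.35,130+y/3.4-.35)
def S2(n,x,y,z): print("scene",n,np.round(onz(k,*Q(x,y),z),4))
S2("near a",152,45,.067);S2("near b",212,148,.067);
S2("stand1",285,580,.012);S2("stand2",478,497,.012);S2("stand3",234,482,.012);S2("plate",250,455,.124);S2("plate",268,490,.124)
S2("rack",87,230,.012)
```

```text
nearL [ 0.4979 -0.137   0.067 ]
nearR [ 0.4971 -0.2873  0.067 ]
farL [ 0.6087 -0.1449  0.067 ]
farR [ 0.6062 -0.2957  0.067 ]
standTL [0.6352 0.2485 0.012 ]
standTR [0.63  0.148 0.012]
standBR [0.4421 0.1648 0.012 ]
standBL [0.4471 0.26   0.012 ]
rackTL [ 0.5791 -0.1526  0.012 ]
rackBR [ 0.4646 -0.2812  0.012 ]
rackTR [ 0.5766 -0.284   0.012 ]
plateTopL [0.6257 0.2217 0.124 ]
plateTopR [0.6219 0.1694 0.124 ]
scene near a [ 0.4938 -0.2867  0.067 ]
scene near b [ 0.4991 -0.1409  0.067 ]
scene stand1 [0.6324 0.2562 0.012 ]
scene stand2 [0.4489 0.2681 0.012 ]
scene stand3 [0.6294 0.1569 0.012 ]
scene plate [0.6295 0.1895 0.124 ]
scene plate [0.631  0.2232 0.124 ]
scene rack [ 0.6343 -0.1466  0.012 ]
```

```bash
cat > plan.py <<'E'
from h import *
from plant import get_state
def plan(p,yaws):
    s=get_state();M=R.from_euler('xyz',s["eef_rot"],degrees=True).as_matrix()
    a=np.degrees(np.arctan2(M[1,1],M[0,1]))
    print("t",round(s["time_s"],2),"tcp",np.round(s["tcp_pos"],4),"j",np.round(s["joints"],1),"tooly yaw",round(a,2),"toolx",np.round(M[:,0],3))
    print("shift tool",np.round(M.T@(np.array(p)-s["tcp_pos"]),4))
    print("F",np.round(s["contact_force"],2),"M",np.round(s["moment"],3),"w",round(s["gripper_width"],4))
    for y in yaws:
        d=(y-a+180)%360-180; print("to tool-y yaw",y,"roll rad (x down => minus)",round(-np.radians(d),4), "deg",round(-d,1))
E
python3 -c "
from plan import *
plan([.497,-.212,.2],[-1,179])"
```

```text
t 0.25 tcp [ 0.196  -0.6457  0.2261] j [-56.6  20.6   0.7  -0.  -70.1 -16.5] tooly yaw 106.89 toolx [-0.     0.001 -1.   ]
shift tool [0.0263 0.3275 0.414 ]
F [-0.37  0.27  0.24] M [-0.006 -0.001 -0.003] w 0.0876
to tool-y yaw -1 roll rad (x down => minus) 1.883 deg 107.9
to tool-y yaw 179 roll rad (x down => minus) -1.2586 deg -72.1
```

```bash
R='x'; python3 -m creep '{"jaw":[-1,-1,-1,-1,-1,-1,-1,-1,-1,-1],"roll":[0,0,0,0,0,0,0,0,0,0],"translation":[[0,0.016,0.021],[0,0.016,0.021],[0,0.016,0.021],[0,0.016,0.021],[0,0.016,0.021],[0,0.016,0.021],[0,0.016,0.021],[0,0.016,0.021],[0,0.016,0.021],[0,0.016,0.021]]}' 60
python3 -m creep '{"jaw":[-1,-1,-1,-1,-1,-1,-1,-1,-1,-1],"roll":[0,0,0,0,0,0,0,0,0,0],"translation":[[0,0.016,0.021],[0,0.016,0.021],[0,0.016,0.021],[0,0.016,0.021],[0,0.016,0.021],[0,0.016,0.021],[0,0.016,0.021],[0,0.016,0.021],[0,0.016,0.021],[0,0.016,0.021]]}'
python3 -m creep '{"jaw":[-1,-1,-1,-1,-1,-1,-1,-1,-1,-1],"roll":[-0.126,-0.126,-0.126,-0.126,-0.126,-0.126,-0.126,-0.126,-0.126,-0.126],"translation":[[0,0,0],[0,0,0],[0,0,0],[0,0,0],[0,0,0],[0,0,0],[0,0,0],[0,0,0],[0,0,0],[0,0,0]]}'
python3 - <<'E'
from plan import *
from plant import *
plan([.497,-.212,.048],[179])
s=get_state();c=capture("wrist");cv2.imwrite("pics/w1.png",c["image"][:,:,::-1])
c=capture("top");cv2.imwrite("pics/t1.png",c["image"][:,:,::-1])
E
```

```text
time_s: 1.25
tcp_pos: [0.351, -0.4308, 0.2266]
eef_rot: [-6.5, 90.0, 10.3]
contact_force: [0.4, 0.5, -0.1]
gripper_width: 0.0878
time_s: 2.25
tcp_pos: [0.5055, -0.2166, 0.2266]
eef_rot: [-1.0, 90.0, 15.9]
contact_force: [-0.5, 0.8, -0.1]
gripper_width: 0.0878
time_s: 3.25
tcp_pos: [0.5049, -0.2176, 0.2265]
eef_rot: [34.3, 90.0, 123.7]
contact_force: [0.0, 0.0, 0.1]
gripper_width: 0.0879
t 3.25 tcp [ 0.5049 -0.2176  0.2265] j [ -2.9   8.8 -15.2  -0.  -66.    2.3] tooly yaw 179.38 toolx [-0.  0. -1.]
shift tool [0.1785 0.008  0.0055]
F [0.02 0.03 0.14] M [0.026 0.051 0.04 ] w 0.0879
to tool-y yaw 179 roll rad (x down => minus) 0.0066 deg 0.4
```

View pics/w1.png

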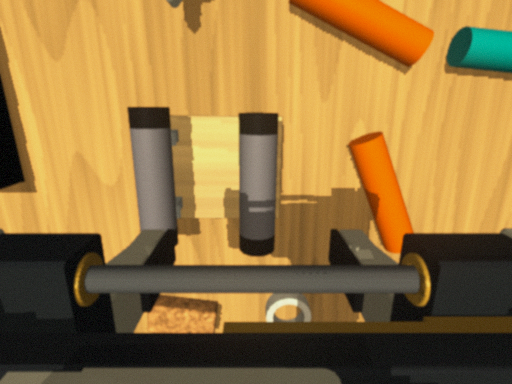

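Run:
```python
from h import *
from plant import *
s=get_state();c=capture("wrist");T=wristT(s,c)
print(proj(c,[.497,-.212,.067],T))
for p in [(258,113),(257,250),(258,190)]: print(p,np.round(onz(c,*p,.067,T),4))
for p in [(151,108)]: print(p,np.round(onz(c,*p,.067,T),4))
```

```text
(np.float64(258.62699825758204), np.float64(181.74103030900338))
(258, 113) [ 0.4971 -0.283   0.067 ]
(257, 250) [ 0.4995 -0.1315  0.067 ]
(258, 190) [ 0.4977 -0.2028  0.067 ]
(151, 108) [ 0.6036 -0.2894  0.067 ]
```

View pics/t1.png

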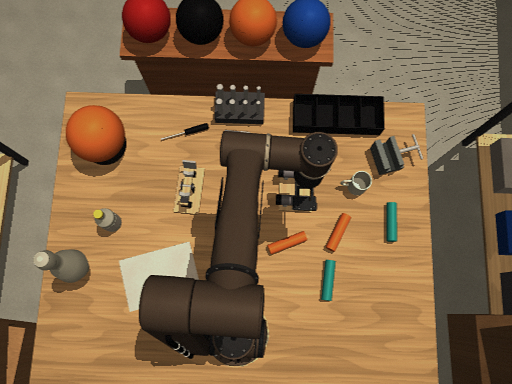

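```bash
python3 -m creep '{"jaw":[-1,-1,-1,-1,-1,-1,-1,-1,-1,-1],"roll":[0.006,0,0,0,0,0,0,0,0,0],"translation":[[0,0.007,0.007],[0.02,0,0],[0.025,0,0],[0.025,0,0],[0.025,0,0],[0.025,0,0],[0.025,0,0],[0.018,0,0],[0.01,0,0],[0.0055,0,0]]}' 60
python3 - <<'E'
from plan import *
from plant import *
plan([.4978,-.2105,.048],[179])
s=get_state();c=capture("wrist");cv2.imwrite("pics/w2.png",c["image"][:,:,::-1])
E
```

```text
time_s: 4.4
tcp_pos: [0.4976, -0.2103, 0.0475]
eef_rot: [88.5, 89.9, 177.1]
contact_force: [-0.4, 0.1, 1.2]
gripper_width: 0.0877
t 4.4 tcp [ 0.4976 -0.2103  0.0475] j [ -2.1  18.8 -29.   -0.  -42.3   0.8] tooly yaw 178.66 toolx [-0.001  0.    -1.   ]
shift tool [-0.0005 -0.0002 -0.0002]
F [-0.44  0.11  1.21] M [0.055 0.124 0.032] w 0.0877
to tool-y yaw 179 roll rad (x down => minus) -0.0059 deg -0.3
```

View pics/w2.png

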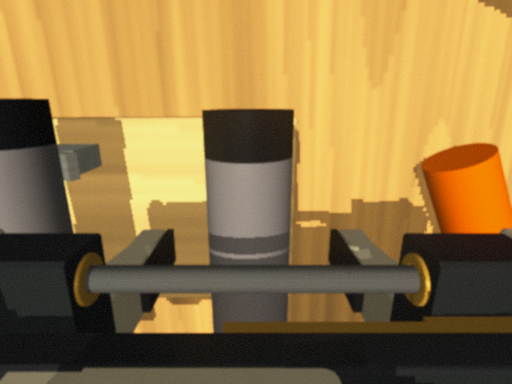

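```bash
python3 -m creep '{"jaw":[0,0.2,0.4,0.6,0.8,1,1,1,1,1],"roll":[0,0,0,0,0,0,0,0,0,0],"translation":[[0,0,0],[0,0,0],[0,0,0],[0,0,0],[0,0,0],[0,0,0],[0,0,0],[0,0,0],[0,0,0],[0,0,0]]}' 60
python3 -c "
from plan import *
plan([.4978,-.2105,.048],[179])"
python3 -m creep '{"jaw":[1,1,1,1,1,1,1,1,1,1],"roll":[0,0,0,0,0,0,0,0,0,0],"translation":[[-0.003,0,0],[-0.003,0,0],[-0.003,0,0],[-0.003,0,0],[-0.003,0,0],[0,0,0],[0,0,0],[0,0,0],[0,0,0],[0,0,0]]}'
python3 -c "
from plan import *
plan([.4978,-.2105,.048],[179])
from plant import *
c=capture('wrist');cv2.imwrite('pics/w3.png',c['image'][:,:,::-1])
c=capture('scene');cv2.imwrite('pics/s3.png',cv2.resize(c['image'][100:320,180:360,::-1],None,fx=2.7,fy=2.7))
"
```

```text
time_s: 5.45
tcp_pos: [0.4988, -0.2106, 0.0483]
eef_rot: [-99.3, 89.9, -10.5]
contact_force: [2.6, -1.4, 0.9]
gripper_width: 0.0385
t 5.45 tcp [ 0.4988 -0.2106  0.0483] j [ -2.1  18.7 -28.9   0.  -42.4   0.9] tooly yaw 178.75 toolx [ 0.001 -0.    -1.   ]
shift tool [0.0003 0.001  0.0001]
F [ 2.64 -1.37  0.88] M [-0.327 -0.847 -0.042] w 0.0385
to tool-y yaw 179 roll rad (x down => minus) -0.0044 deg -0.3
time_s: 6.45
tcp_pos: [0.4981, -0.2105, 0.063]
eef_rot: [91.5, 90.0, -179.8]
contact_force: [0.3, -0.6, -4.5]
gripper_width: 0.0389
t 6.45 tcp [ 0.4981 -0.2105  0.063 ] j [ -2.1  17.6 -28.1   0.  -44.4   0.9] tooly yaw 178.74 toolx [-0. -0. -1.]
shift tool [0.015  0.0003 0.    ]
F [ 0.33 -0.59 -4.52] M [-0.054  0.107 -0.022] w 0.0389
to tool-y yaw 179 roll rad (x down => minus) -0.0045 deg -0.3
```

View pics/w3.png

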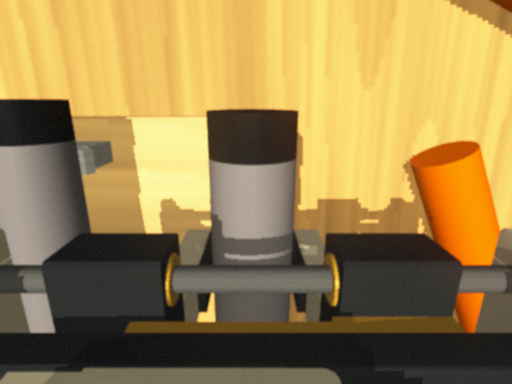

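View pics/s3.png

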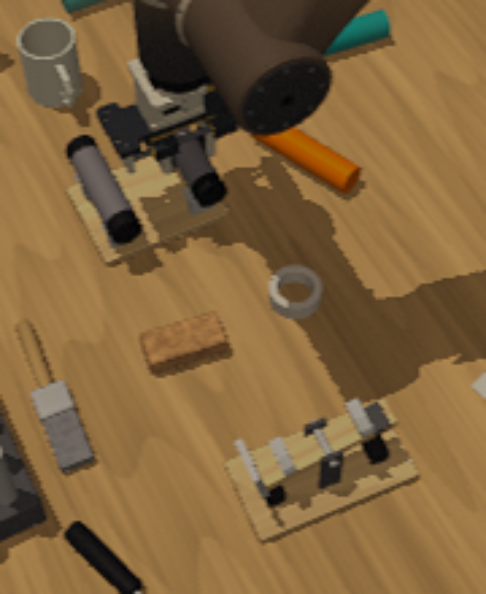

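```bash
python3 -m creep '{"jaw":[1,1,1,1,1,1,1,1,1,1],"roll":[0,0,0,0,0,0,0,0,0,0],"translation":[[-0.008,0,0],[-0.014,0,0],[-0.018,0,0],[-0.02,0,0],[-0.02,0,0],[-0.02,0,0],[-0.018,0,0],[-0.014,0,0],[-0.008,0,0],[0,0,0]]}'
cat > feel.py <<'E'
from plant import *
import numpy as np,cv2
L=[]
for i in range(6):
    s=get_state();L.append(np.r_[s["contact_force"],s["moment"]])
    c=capture("wrist")
L=np.array(L);print("F,M mean",np.round(L.mean(0),3),"sd",np.round(L.std(0),3))
E
python3 feel.py; python3 -c "
from plan import *
plan([.5386,.2053,.2],[86])
from plant import *
c=capture('wrist');cv2.imwrite('pics/w4.png',c['image'][:,:,::-1])
c=capture('scene');cv2.imwrite('pics/s4.png',cv2.resize(c['image'][100:320,180:360,::-1],None,fx=2.7,fy=2.7))
"
```

```text
time_s: 7.55
tcp_pos: [0.4987, -0.2106, 0.2044]
eef_rot: [-94.3, 89.9, -5.6]
contact_force: [-0.2, 0.0, -4.4]
gripper_width: 0.0387
F,M mean [-4.500e-02  1.470e-01 -4.538e+00 -1.190e-01  1.090e-01 -4.000e-03] sd [0.273 0.333 0.582 0.027 0.054 0.042]
t 7.85 tcp [ 0.4977 -0.2105  0.2022] j [ -2.1   9.  -18.3  -0.  -62.8   0.9] tooly yaw 178.73 toolx [-0.002  0.    -1.   ]
shift tool [ 0.0022 -0.0318  0.4166]
F [-0.93  0.45 -3.98] M [-0.072  0.106 -0.009] w 0.0387
to tool-y yaw 86 roll rad (x down => minus) 1.6185 deg 92.7
```

View pics/w4.png

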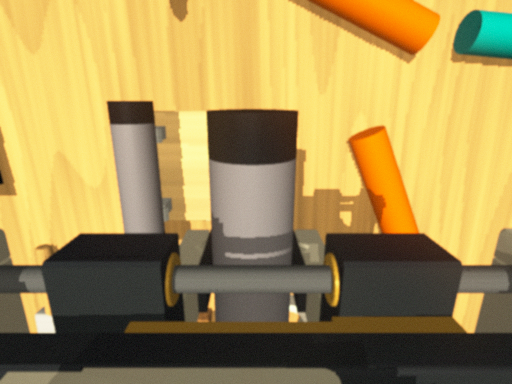

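View pics/s4.png

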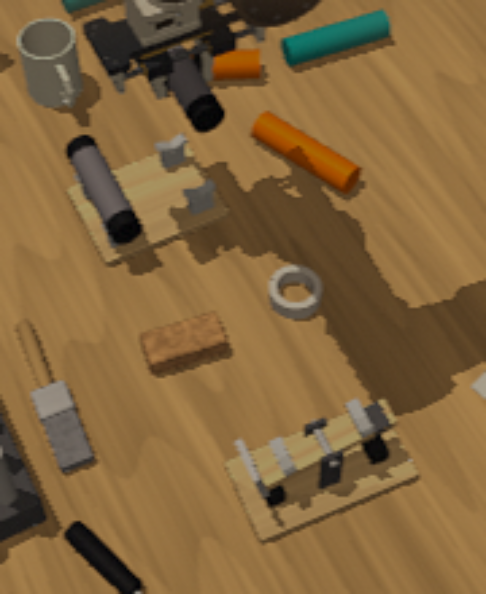

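```bash
python3 -m creep '{"jaw":[1,1,1,1,1,1,1,1,1,1],"roll":[0.09,0.145,0.145,0.145,0.145,0.145,0.145,0.145,0.145,0.145],"translation":[[0,0,0],[0,0,0],[0,0,0],[0,0,0],[0,0,0],[0,0,0],[0,0,0],[0,0,0],[0,0,0],[0,0,0]]}'
python3 feel.py; python3 feel.py; python3 -c "
from plan import *
plan([.5386,.2053,.2],[86])
"
```

```text
time_s: 8.95
tcp_pos: [0.4979, -0.2105, 0.2027]
eef_rot: [160.5, 90.0, 169.0]
contact_force: [0.4, -0.2, -4.5]
gripper_width: 0.0391
F,M mean [ 2.530e-01  7.400e-02 -4.159e+00 -1.200e-02  1.050e-01 -4.000e-03] sd [0.413 0.271 0.259 0.034 0.03  0.042]
F,M mean [ 1.210e-01 -2.970e-01 -4.332e+00 -4.000e-03  1.040e-01  1.000e-03] sd [0.398 0.545 0.419 0.025 0.026 0.031]
t 9.55 tcp [ 0.4981 -0.2106  0.2031] j [ -2.1   8.9 -18.3   0.  -62.8 -79. ] tooly yaw 98.85 toolx [-0. -0. -1.]
shift tool [0.0031 0.4047 0.104 ]
F [ 0.84 -1.05 -4.  ] M [-0.064  0.143 -0.051] w 0.0389
to tool-y yaw 86 roll rad (x down => minus) 0.2242 deg 12.8
```

Run:
```python
import cv2
from plant import capture
i=capture("top")["image"][:,:,::-1];a=cv2.resize(i[155:220,165:215],None,fx=9,fy=9,interpolation=cv2.INTER_CUBIC)
i=capture("scene")["image"][:,:,::-1];b=cv2.resize(i[240:305,260:340],None,fx=9,fy=9,interpolation=cv2.INTER_CUBIC)
cv2.imwrite("pics/tz.png",a);cv2.imwrite("pics/sz.png",b)
```

```text
(no output)
```

View pics/tz.png

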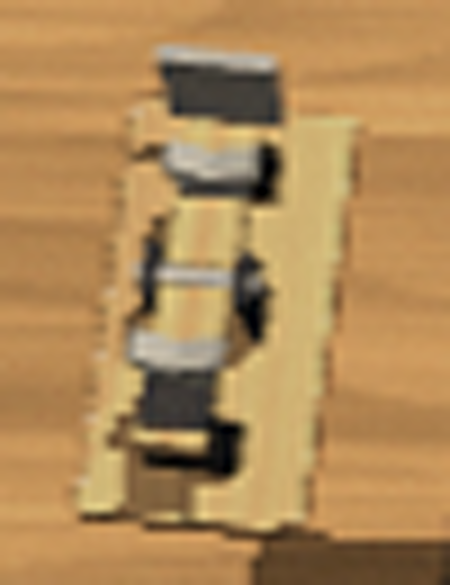

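View pics/sz.png

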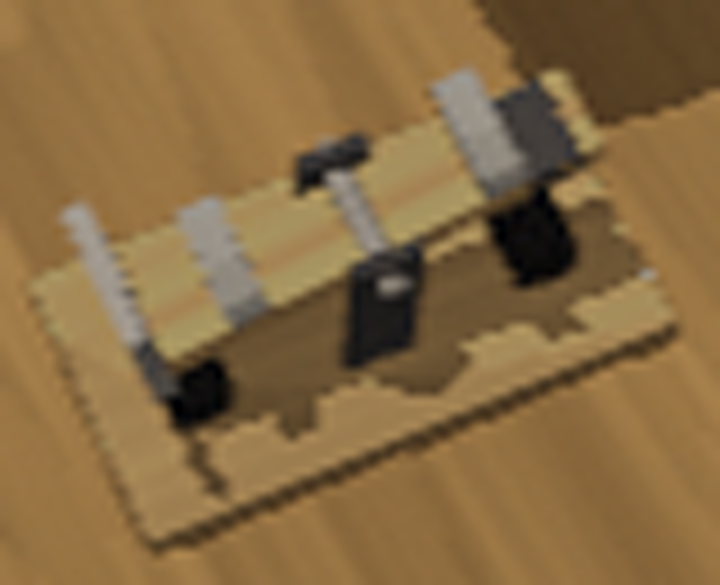

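Run:
```python
from h import *
from plant import *
c=capture("top");k=capture("scene")
A=lambda x,y:(165+x/9-.45,155+y/9-.45)
B=lambda x,y:(260+x/9-.45,240+y/9-.45)
def tri(a,b):
    o1,d1=ray(c,*A(*a));o2,d2=ray(k,*B(*b))
    t=np.linalg.lstsq(np.c_[d1,-d2],o2-o1,rcond=None)[0];p,q=o1+d1*t[0],o2+d2*t[1]
    return np.round((p+q)/2,4),np.round(np.linalg.norm(p-q),4)
print("plate +y",tri((160,50),(140,345)));print("plate -y",tri((278,64),(75,208)))
print("rear saddle mid top +y/-y", tri((130,350),(505,180)),tri((222,358),(450,85)))
print("front saddle", tri((165,155),(245,310)),tri((265,162),(190,210)))
print("rear end", tri((125,440),(600,140)),tri((210,442),(560,75)))
print("pivot axle +y -y",tri((150,275),(388,285)),tri((250,283),(335,165)))
```

```text
plate +y (array([0.6302, 0.2261, 0.1042]), np.float64(0.005))
plate -y (array([0.6261, 0.1759, 0.1026]), np.float64(0.0048))
rear saddle mid top +y/-y (array([0.5016, 0.23  , 0.1002]), np.float64(0.0016)) (array([0.4995, 0.192 , 0.0979]), np.float64(0.0027))
front saddle (array([0.5907, 0.2236, 0.0836]), np.float64(0.0028)) (array([0.5893, 0.1824, 0.0784]), np.float64(0.0057))
rear end (array([0.4652, 0.23  , 0.0935]), np.float64(0.0002)) (array([0.4642, 0.1984, 0.0856]), np.float64(0.0076))
pivot axle +y -y (array([0.5423, 0.2297, 0.0651]), np.float64(0.0031)) (array([0.5383, 0.1867, 0.0696]), np.float64(0.005))
```

```bash
python3 -m creep '{"jaw":[1,1,1,1,1,1,1,1,1,1],"roll":[0.115,0.115,0,0,0,0,0,0,0,0],"translation":[[0,0,0],[0,0,0],[0,0.012,0],[0,0.024,0],[0,0.024,0],[0,0.024,0],[0,0.024,0],[0,0.024,0],[0,0.024,0],[0,0.024,0]]}'
python3 -m creep '{"jaw":[1,1,1,1,1,1,1,1,1,1],"roll":[0,0,0,0,0,0,0,0,0,0],"translation":[[0,0.026,0.001],[0,0.026,0.001],[0,0.026,0.001],[0,0.026,0.001],[0,0.026,0.001],[0,0.026,0.001],[0,0.026,0.001],[0,0.026,0],[0,0.02,0],[0,0.012,0]]}'
python3 feel.py; python3 -c "
from plan import *
plan([.540,.208,.2],[85.6])
from plant import *
for n in ['wrist','scene','top']:
  c=capture(n);cv2.imwrite('pics/%s5.png'%n,c['image'][:,:,::-1])
"
```

```text
time_s: 10.75
tcp_pos: [0.5117, -0.0295, 0.2032]
eef_rot: [47.7, 90.0, 43.5]
contact_force: [-0.2, -0.1, -4.0]
gripper_width: 0.0387
time_s: 11.75
tcp_pos: [0.5369, 0.2095, 0.2029]
eef_rot: [137.3, 90.0, 133.1]
contact_force: [-0.2, -0.6, -4.4]
gripper_width: 0.0386
F,M mean [ 0.208  0.028 -4.336 -0.019  0.079 -0.018] sd [0.934 0.838 0.44  0.147 0.114 0.038]
t 12.05 tcp [0.5369 0.207  0.2031] j [  40.6   12.2  -14.1   -0.   -63.7 -134.9] tooly yaw 85.62 toolx [-0. -0. -1.]
shift tool [0.003  0.0013 0.003 ]
F [ 0.39  0.45 -3.73] M [-0.009  0.107  0.007] w 0.0388
to tool-y yaw 85.6 roll rad (x down => minus) 0.0003 deg 0.0
```

View pics/wrist5.png

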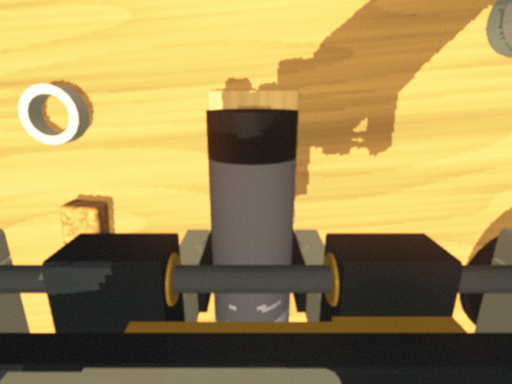

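View pics/scene5.png

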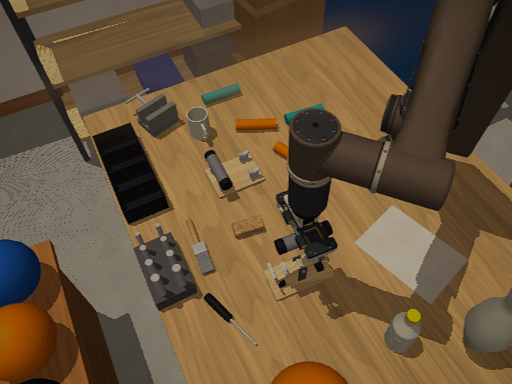

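Run:
```python
from h import *
from plant import *
s=get_state();c=capture("wrist");T=wristT(s,c);print(s["tcp_pos"])
i=c["image"][60:130,170:340,::-1];cv2.imwrite("pics/wz6.png",cv2.resize(i,None,fx=4.5,fy=4.5,interpolation=cv2.INTER_CUBIC))
for p in [(208,91),(298,91),(253,91)]: print(p,np.round(onz(c,*p,.012,T),4))
```

```text
[0.53709185 0.20702579 0.20320329]
(208, 91) [0.4442 0.1683 0.012 ]
(298, 91) [0.4517 0.2651 0.012 ]
(253, 91) [0.448  0.2167 0.012 ]
```

View pics/wz6.png

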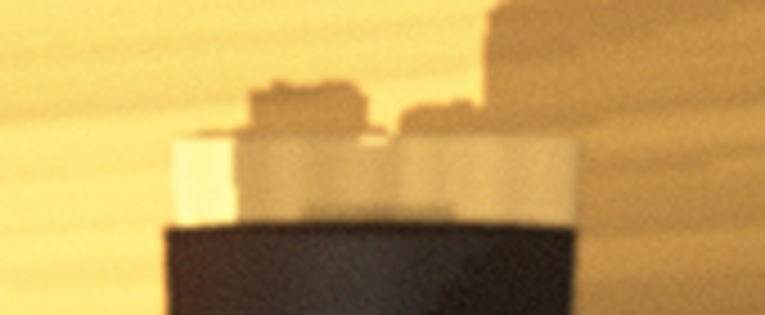

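```bash
python3 -m creep '{"jaw":[1,1,1,1,1,1,1,1,1,1],"roll":[0,0,0,0,0,0,0,0,0,0],"translation":[[0,0.002,-0.004],[0.01,0,0],[0.014,0,0],[0.015,0,0],[0.014,0,0],[0.012,0,0],[0.008,0,0],[0.004,0,0],[0,0,0],[0,0,0]]}'
python3 -c "
from plan import *
plan([.533,.2093,.093],[85.6])
from plant import *
for n in ['scene']:
  c=capture(n);cv2.imwrite('pics/%s7.png'%n,cv2.resize(c['image'][215:305,250:350,::-1],None,fx=6,fy=6,interpolation=cv2.INTER_CUBIC))
c=capture('wrist');cv2.imwrite('pics/w7.png',c['image'][:,:,::-1])
"
```

```text
time_s: 13.25
tcp_pos: [0.5336, 0.2102, 0.1265]
eef_rot: [28.0, 90.0, 23.6]
contact_force: [-0.2, 0.2, -4.5]
gripper_width: 0.0389
t 13.25 tcp [0.5336 0.2102 0.1265] j [  41.1   15.9  -20.1    0.   -53.9 -135.4] tooly yaw 85.64 toolx [ 0.001  0.    -1.   ]
shift tool [ 0.0335 -0.001  -0.0005]
F [-0.25  0.19 -4.54] M [0.022 0.104 0.026] w 0.0389
to tool-y yaw 85.6 roll rad (x down => minus) 0.0008 deg 0.0
```

View pics/scene7.png

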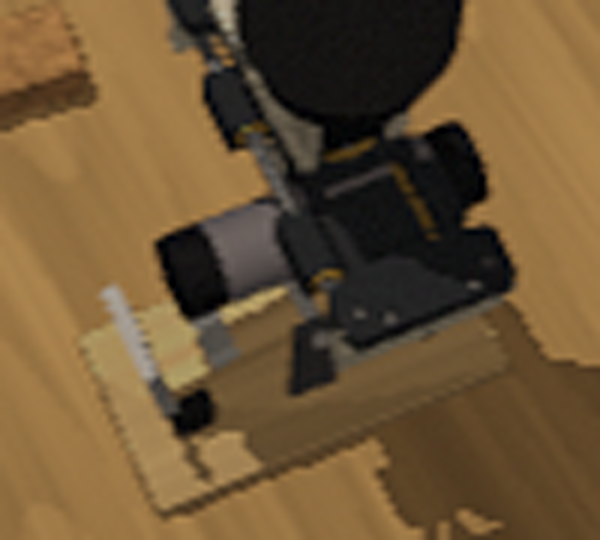

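View pics/w7.png

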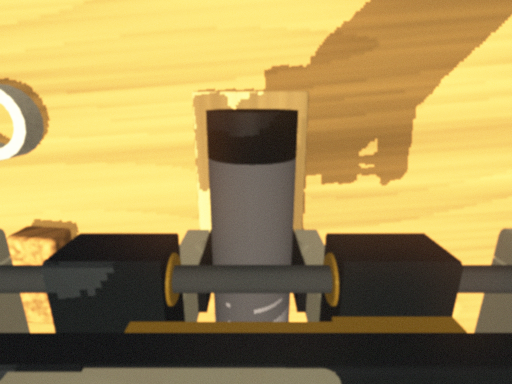

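```bash
python3 -m creep '{"jaw":[1,1,1,1,1,1,1,1,1,1],"roll":[0,0,0,0,0,0,0,0,0,0],"translation":[[0.003,-0.0005,0],[0.004,0,0],[0.004,0,0],[0.004,0,0],[0.003,0,0],[0.003,0,0],[0.003,0,0],[0.002,0,0],[0,0,0],[0,0,0]]}'
python3 feel.py;python3 -c "
from plan import *
plan([.533,.2093,.093],[85.6])
from plant import *
for n in ['scene']:
  c=capture(n);cv2.imwrite('pics/%s8.png'%n,cv2.resize(c['image'][215:305,250:350,::-1],None,fx=6,fy=6,interpolation=cv2.INTER_CUBIC))
"
```

```text
time_s: 14.35
tcp_pos: [0.5333, 0.2096, 0.1001]
eef_rot: [37.2, 90.0, 32.8]
contact_force: [0.3, 1.3, -3.3]
gripper_width: 0.0388
F,M mean [-3.260e-01 -1.480e-01 -4.322e+00  3.000e-03  8.000e-02 -1.000e-03] sd [0.501 0.787 0.611 0.034 0.015 0.03 ]
t 14.65 tcp [0.5333 0.2096 0.1001] j [  41.    17.6  -21.8   -0.   -50.6 -135.4] tooly yaw 85.63 toolx [ 0.  0. -1.]
shift tool [ 0.0071 -0.0003 -0.0002]
F [ 0.24 -0.25 -3.36] M [ 0.035  0.097 -0.015] w 0.039
to tool-y yaw 85.6 roll rad (x down => minus) 0.0006 deg 0.0
```

View pics/scene8.png

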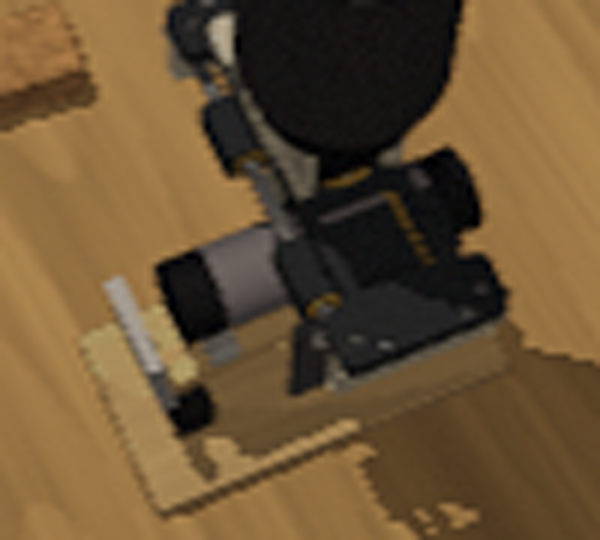

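```bash
python3 -m creep '{"jaw":[1,1,1,1,1,1,1,1,1,1],"roll":[0,0,0,0,0,0,0,0,0,0],"translation":[[0.001,0,0],[0.001,0,0],[0.001,0,0],[0.001,0,0],[0.001,0,0],[0.001,0,0],[0,0,0],[0,0,0],[0,0,0],[0,0,0]]}'
python3 feel.py;python3 -c "
from plan import *
plan([.533,.2093,.093],[85.6])
from plant import *
for n in ['scene']:
  c=capture(n);cv2.imwrite('pics/%s9.png'%n,cv2.resize(c['image'][215:305,250:350,::-1],None,fx=6,fy=6,interpolation=cv2.INTER_CUBIC))
"
```

```text
time_s: 15.7
tcp_pos: [0.5333, 0.2096, 0.0941]
eef_rot: [48.0, 90.0, 43.6]
contact_force: [-1.5, 0.4, -3.7]
gripper_width: 0.0386
F,M mean [-0.115  0.063 -4.159 -0.018  0.106 -0.011] sd [0.671 0.441 0.284 0.028 0.02  0.029]
t 16.0 tcp [0.5332 0.2095 0.0941] j [  41.    18.   -22.2   -0.   -49.8 -135.4] tooly yaw 85.63 toolx [ 0.  0. -1.]
shift tool [ 0.0011 -0.0002 -0.0002]
F [ 0.43 -0.29 -4.18] M [-0.038  0.131 -0.068] w 0.0391
to tool-y yaw 85.6 roll rad (x down => minus) 0.0006 deg 0.0
```

View pics/scene9.png

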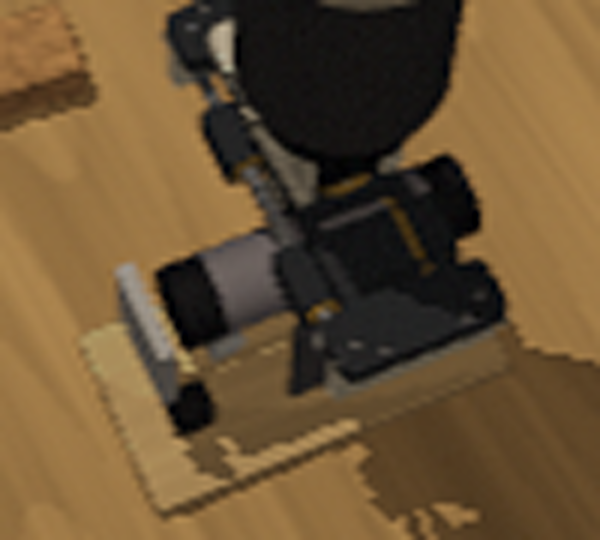

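```bash
python3 -m creep '{"jaw":[1,1,1,1,1,1,1,1,1,1],"roll":[0,0,0,0,0,0,0,0,0,0],"translation":[[0.0005,0,0],[0,0,0],[0.0005,0,0],[0,0,0],[0.0005,0,0],[0,0,0],[0.0005,0,0],[0,0,0],[0,0,0],[0,0,0]]}'
python3 feel.py;python3 -c "
from plan import *
plan([.533,.2093,.093],[85.6])
"
```

```text
time_s: 17.05
tcp_pos: [0.5335, 0.2095, 0.0933]
eef_rot: [18.6, 89.9, 14.2]
contact_force: [-4.4, -1.2, 9.3]
gripper_width: 0.0389
F,M mean [-4.630e+00 -1.706e+00  8.595e+00 -4.960e-01  1.837e+00  5.000e-03] sd [0.656 0.562 0.578 0.019 0.023 0.028]
t 17.35 tcp [0.5334 0.2095 0.0933] j [  41.    18.   -22.3    0.   -49.7 -135.4] tooly yaw 85.66 toolx [ 0.001  0.    -1.   ]
shift tool [ 0.0003 -0.0003 -0.0004]
F [-4.44 -1.76  8.44] M [-0.513  1.868  0.043] w 0.0388
to tool-y yaw 85.6 roll rad (x down => minus) 0.001 deg 0.1
```

```bash
python3 -m creep '{"jaw":[1,1,1,1,1,1,1,1,1,1],"roll":[0,0,0,0,0,0,0,0,0,0],"translation":[[-0.001,0,0],[0,0,0],[0,0,0.001],[0,0,0.001],[0,0,0.001],[0,0,0.001],[0,0,0.001],[0,0,0],[0,0,0],[0,0,0]]}'
python3 feel.py;python3 -c "
from plan import *
plan([.541,.2087,.093],[85.6])
from plant import *
for n in ['scene']:
  c=capture(n);cv2.imwrite('pics/%s10.png'%n,cv2.resize(c['image'][215:305,250:350,::-1],None,fx=6,fy=6,interpolation=cv2.INTER_CUBIC))
"
```

```text
time_s: 18.35
tcp_pos: [0.5377, 0.2089, 0.0932]
eef_rot: [-142.0, 89.9, -146.4]
contact_force: [-6.2, -1.3, 6.6]
gripper_width: 0.0388
F,M mean [-5.644 -1.242  6.379 -0.34   2.286  0.13 ] sd [0.367 0.199 0.532 0.041 0.022 0.028]
t 18.65 tcp [0.5377 0.2089 0.0932] j [  40.6   18.4  -21.7   -0.   -50.  -135. ] tooly yaw 85.64 toolx [-0.001 -0.001 -1.   ]
shift tool [0.0002 0.0001 0.0034]
F [-5.68 -1.06  6.2 ] M [-0.331  2.248  0.11 ] w 0.0389
to tool-y yaw 85.6 roll rad (x down => minus) 0.0008 deg 0.0
```

View pics/scene10.png

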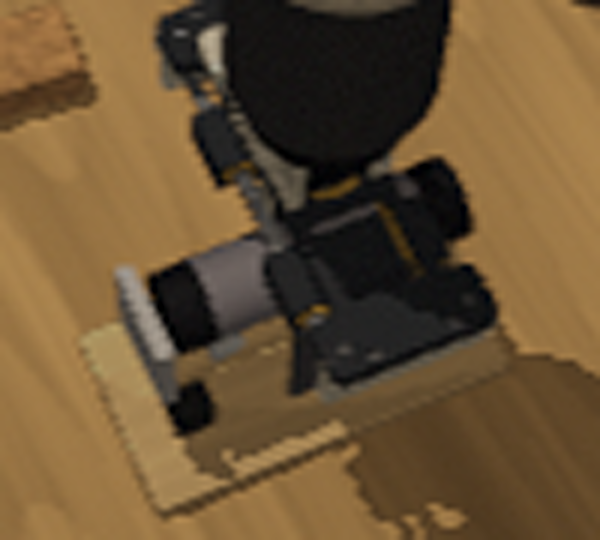

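```bash
python3 -m creep '{"jaw":[1,1,1,1,1,1,1,1,1,1],"roll":[0,0,0,0,0,0,0,0,0,0],"translation":[[-0.0003,0,0],[0,0,0.001],[0,0,0],[0,0,0.001],[0,0,0],[0,0,0.001],[0,0,0],[0,0,0],[0,0,0],[0,0,0]]}'
python3 feel.py;python3 -c "
from plan import *
plan([.541,.2087,.093],[85.6])
from plant import *
for n in ['scene']:
  c=capture(n);cv2.imwrite('pics/%s11.png'%n,cv2.resize(c['image'][215:305,250:350,::-1],None,fx=6,fy=6,interpolation=cv2.INTER_CUBIC))
"
```

```text
time_s: 19.7
tcp_pos: [0.5411, 0.2087, 0.0932]
eef_rot: [-129.4, 90.0, -133.8]
contact_force: [-2.2, -2.9, 0.3]
gripper_width: 0.0389
F,M mean [-2.323 -3.105 -0.035 -1.133  1.165  0.081] sd [0.372 0.276 0.361 0.054 0.03  0.03 ]
t 20.0 tcp [0.5411 0.2088 0.0933] j [  40.4   18.6  -21.3    0.   -50.1 -134.8] tooly yaw 85.63 toolx [-0. -0. -1.]
shift tool [ 0.0003 -0.0001 -0.0001]
F [-2.92 -3.21 -0.65] M [-1.077  0.981  0.086] w 0.0386
to tool-y yaw 85.6 roll rad (x down => minus) 0.0006 deg 0.0
```

View pics/scene11.png

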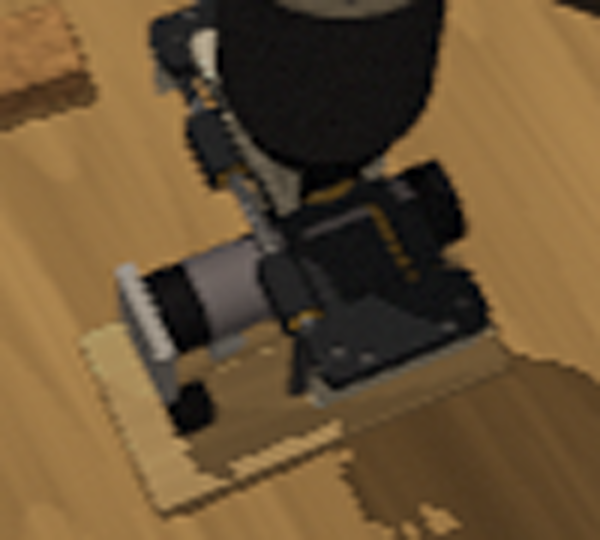

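```bash
python3 -m creep '{"jaw":[1,1,1,1,1,1,1,1,1,1],"roll":[0,0,0,0,0,0,0,0,0,0],"translation":[[0,-0.0005,0],[0,0,0.0008],[0,0,0],[0,0,0.0008],[0,0,0],[0,0,0.0008],[0,0,0],[0,0,0],[0,0,0],[0,0,0]]}'
python3 feel.py;python3 -c "
from plan import *
plan([.541,.2087,.093],[85.6])
"
```

```text
time_s: 21.05
tcp_pos: [0.5427, 0.2087, 0.0932]
eef_rot: [166.1, 89.9, 161.7]
contact_force: [-6.9, 2.4, 0.0]
gripper_width: 0.039
F,M mean [-6.702  2.124  0.057  0.941  2.777  0.13 ] sd [0.323 0.261 0.478 0.022 0.043 0.022]
t 21.35 tcp [0.5428 0.2086 0.0933] j [ 4.020e+01  1.880e+01 -2.110e+01 -1.000e-01 -5.020e+01 -1.346e+02] tooly yaw 85.64 toolx [-0.001  0.    -1.   ]
shift tool [ 0.0003 -0.0001 -0.0018]
F [-6.96  2.79  0.19] M [0.909 2.785 0.143] w 0.039
to tool-y yaw 85.6 roll rad (x down => minus) 0.0007 deg 0.0
```

```bash
python3 -m creep '{"jaw":[1,1,1,1,1,1,1,1,1,1],"roll":[0,0,0,0,0,0,0,0,0,0],"translation":[[0,0.0003,0],[0,0,0.0005],[0,0,0],[0,0,0.0005],[0,0,0],[0,0,0.0005],[0,0,0],[0,0,0],[0,0,0],[0,0,0]]}'
python3 feel.py;python3 -c "
from plan import *
plan([.541,.2087,.093],[85.6])
from plant import *
for n in ['scene']:
  c=capture(n);cv2.imwrite('pics/%s12.png'%n,cv2.resize(c['image'][215:305,250:350,::-1],None,fx=6,fy=6,interpolation=cv2.INTER_CUBIC))
"
```

```text
time_s: 22.35
tcp_pos: [0.5437, 0.2086, 0.0932]
eef_rot: [-172.2, 89.9, -176.6]
contact_force: [-9.5, 1.7, 2.0]
gripper_width: 0.0387
F,M mean [-9.054  1.743  1.962  0.822  3.653  0.061] sd [0.34  0.132 0.611 0.02  0.045 0.037]
t 22.65 tcp [0.5437 0.2086 0.0932] j [ 4.020e+01  1.890e+01 -2.090e+01 -1.000e-01 -5.030e+01 -1.345e+02] tooly yaw 85.63 toolx [-0.002 -0.    -1.   ]
shift tool [ 0.0002 -0.0001 -0.0027]
F [-8.8   1.96  1.88] M [0.826 3.641 0.08 ] w 0.039
to tool-y yaw 85.6 roll rad (x down => minus) 0.0004 deg 0.0
```

View pics/scene12.png

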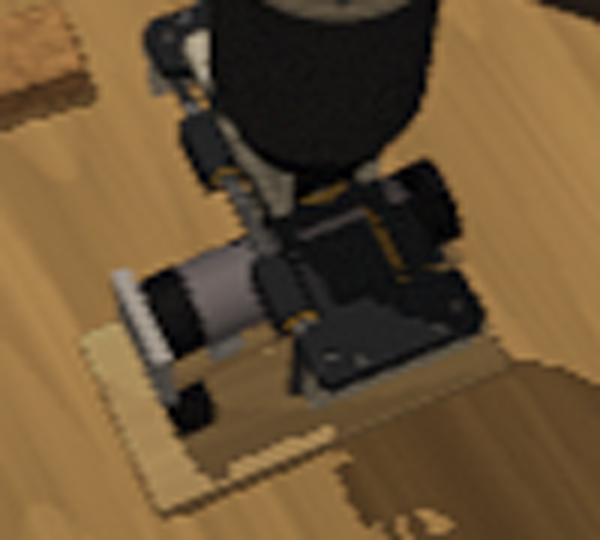

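```bash
python3 -m creep '{"jaw":[1,1,1,0.1,0,0,0,-0.05,-0.1,-0.1],"roll":[0,0,0,0,0,0,0,0,0,0],"translation":[[0,0,-0.0005],[0,0,0],[0,0,0],[0,0,0],[0,0,0],[0,0,0],[0,0,0],[0,0,0],[0,0,0],[0,0,0]]}' 3
python3 feel.py;python3 -c "
from plan import *
plan([.541,.2087,.093],[85.6])
from plant import *
for n in ['scene']:
  c=capture(n);cv2.imwrite('pics/%s13.png'%n,cv2.resize(c['image'][215:305,250:350,::-1],None,fx=6,fy=6,interpolation=cv2.INTER_CUBIC))
c=capture('wrist');cv2.imwrite('pics/w13.png',c['image'][:,:,::-1])
"
```

```text
time_s: 23.7
tcp_pos: [0.5445, 0.2085, 0.0934]
eef_rot: [165.9, 90.0, 161.6]
contact_force: [0.0, -0.5, -0.2]
gripper_width: 0.0482
F,M mean [-0.129 -0.208 -0.26  -0.024 -0.023  0.014] sd [0.315 0.418 0.671 0.047 0.015 0.017]
t 24.0 tcp [0.5446 0.2085 0.0934] j [  40.2   18.9  -20.9   -0.   -50.2 -134.5] tooly yaw 85.63 toolx [ 0.  0. -1.]
shift tool [ 0.0004 -0.     -0.0036]
F [ 0.4   0.67 -0.04] M [-0.029 -0.032  0.054] w 0.0481
to tool-y yaw 85.6 roll rad (x down => minus) 0.0005 deg 0.0
```

View pics/scene13.png

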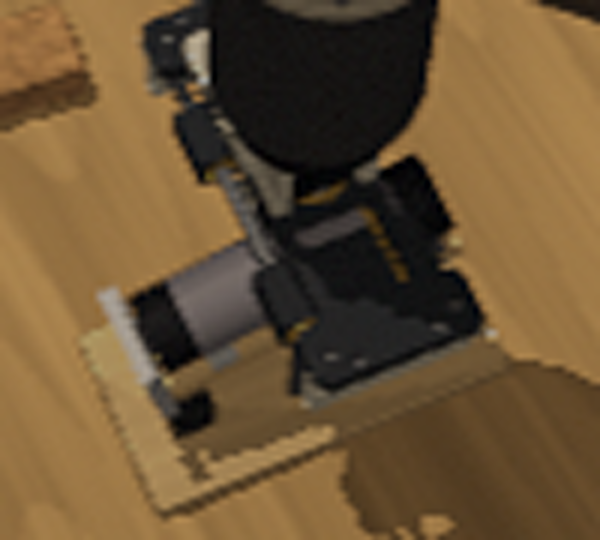

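View pics/w13.png

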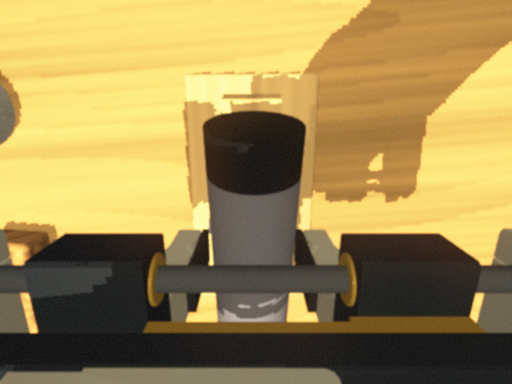

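```bash
python3 -m creep '{"jaw":[-0.4,-0.7,-1,-1,-1,-1,-1,-1,-1,-1],"roll":[0,0,0,0,0,0,0,0,0,0],"translation":[[0,0,0],[0,0,0],[0,0,0],[0,0,0],[-0.01,0,0],[-0.02,0,0],[-0.03,0,0],[-0.03,0,0],[-0.03,0,0],[-0.02,0,0]]}'
python3 -m creep '{"jaw":[-1,-1,-1,-1,-1,-1,-1,-1,-1,-1],"roll":[0,0,0,0,0,0,0,0,0,0],"translation":[[0,-0.02,0],[0,-0.025,0],[0,-0.025,0],[0,-0.025,0],[0,-0.025,0],[0,-0.025,0],[0,-0.025,0],[0,-0.02,0],[0,-0.01,0],[0,0,0]]}'
python3 -c "
from plan import *
plan([.541,.2087,.093],[85.6])
from plant import *
c=capture('scene');cv2.imwrite('pics/s14.png',cv2.resize(c['image'][225:305,255:345,::-1],None,fx=8,fy=7.4,interpolation=cv2.INTER_CUBIC))
c=capture('top');cv2.imwrite('pics/t14.png',cv2.resize(c['image'][150:220,165:220,::-1],None,fx=8,fy=8,interpolation=cv2.INTER_CUBIC))
cv2.imwrite('pics/t14f.png',c['image'][:,:,::-1])
"
```

```text
time_s: 25.1
tcp_pos: [0.5452, 0.2087, 0.2368]
eef_rot: [34.2, 89.8, 29.8]
contact_force: [1.1, 0.4, 0.3]
gripper_width: 0.0879
time_s: 26.1
tcp_pos: [0.5289, 0.0078, 0.2335]
eef_rot: [178.9, 90.0, 174.5]
contact_force: [-0.2, -0.1, -0.1]
gripper_width: 0.0878
t 26.1 tcp [0.5289 0.0078 0.2335] j [  22.1    6.5  -17.    -0.   -66.5 -116.6] tooly yaw 85.54 toolx [-0.  0. -1.]
shift tool [ 0.1405  0.2013 -0.0035]
F [-0.2  -0.11 -0.13] M [-0.    -0.077  0.007] w 0.0878
to tool-y yaw 85.6 roll rad (x down => minus) -0.0011 deg -0.1
```

View pics/s14.png

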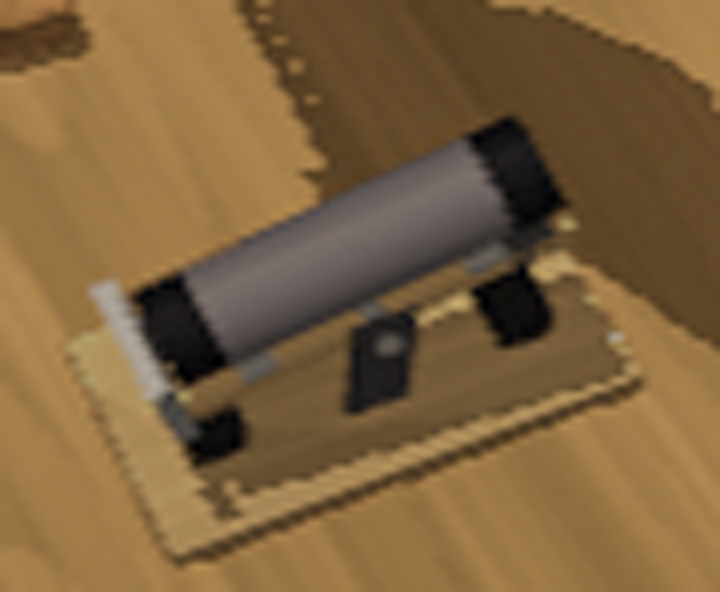

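View pics/t14.png

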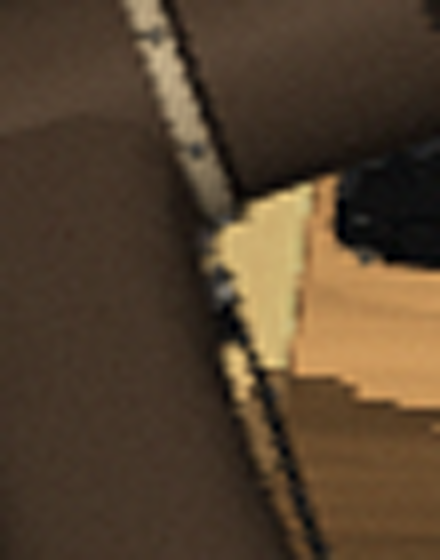

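View pics/t14f.png

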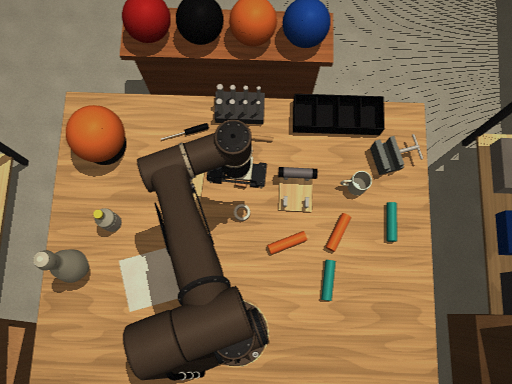

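```bash
python3 -m creep '{"jaw":[-1,-1,-1,-1,-1,-1,-1,-1,-1,-1],"roll":[0,0,0,0,0,0,0,0,0,0],"translation":[[0,0.01,0.01],[0,0.02,0.015],[0,0.022,0.017],[0,0.025,0.017],[0,0.025,0.018],[0,0.025,0.018],[0,0.025,0.018],[0,0.02,0.015],[0,0.015,0.01],[0,0,0]]}'
python3 -c "
from plan import *
plan([.541,.2087,.093],[85.6])
from plant import *
c=capture('wrist');cv2.imwrite('pics/w15.png',c['image'][:,:,::-1])
cv2.imwrite('pics/w15z.png',cv2.resize(c['image'][30:230,150:350,::-1],None,fx=3,fy=3,interpolation=cv2.INTER_CUBIC))
"
```

```text
time_s: 27.2
tcp_pos: [0.6823, 0.1883, 0.2315]
eef_rot: [-143.7, 89.9, -147.9]
contact_force: [-0.1, -0.1, -0.9]
gripper_width: 0.0876
t 27.2 tcp [0.6823 0.1883 0.2315] j [  31.2   23.5    5.8    0.   -72.4 -125.4] tooly yaw 85.78 toolx [-0.001 -0.001 -1.   ]
shift tool [ 0.1387  0.01   -0.1423]
F [-0.15 -0.13 -0.86] M [-0.03  -0.053  0.003] w 0.0876
to tool-y yaw 85.6 roll rad (x down => minus) 0.0031 deg 0.2
```

View pics/w15.png

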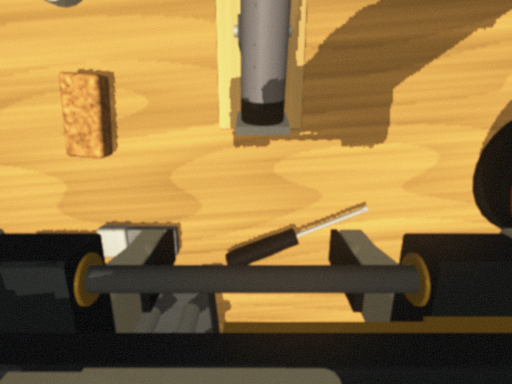

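View pics/w15z.png

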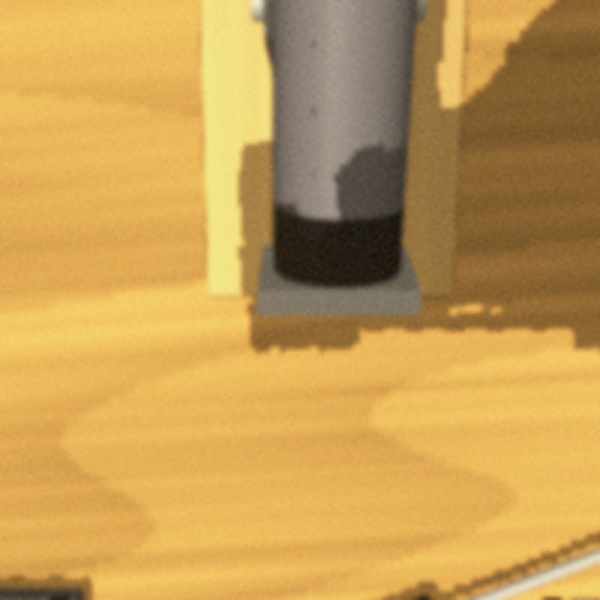

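Run:
```python
from h import *
from plant import *
s=get_state();c=capture("wrist");T=wristT(s,c)
i=c["image"][85:145,215:310,::-1];cv2.imwrite("pics/w16z.png",cv2.resize(cv2.convertScaleAbs(i,alpha=1.6,beta=20),None,fx=8,fy=8,interpolation=cv2.INTER_CUBIC))
print("rim",np.round(onz(c,263,125,.1124,T),4),"outer",np.round(onz(c,262,134.5,.1037,T),4))
for n,p in {"rim home":[.0871,.0404],"face top":[.0852,.0327],"outer4":[.0891,.0317],"rim 2mm off":[.0852,.0409]}.items():
    print(n,np.round(proj(c,[.541+p[0]*.997,.2087-.0767*p[0],.072+p[1]],T),1))
```

```text
rim [0.6237 0.2028 0.1124] outer [0.6327 0.2016 0.1037]
rim home [262.4 129.9]
face top [262.1 127. ]
outer4 [262.  131.3]
rim 2mm off [262.4 127.7]
```

View pics/w16z.png

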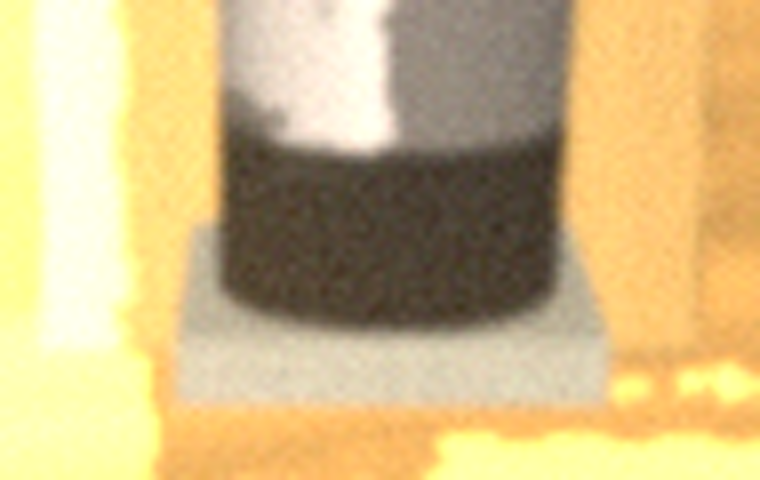

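```bash
python3 -m creep '{"jaw":[-0.5,0,0.5,1,1,1,1,1,1,1],"roll":[0.003,0,0,0,0,0,0,0,0,0],"translation":[[0,0.001,-0.015],[0,0.001,-0.025],[0,0.001,-0.028],[0,0.001,-0.028],[0,0.001,-0.028],[0,0.001,-0.028],[0,0.001,-0.028],[0,0.001,-0.028],[0,0.001,-0.022],[0,0.001,-0.012]]}' 20
python3 -m creep '{"jaw":[1,1,1,1,1,1,1,1,1,1],"roll":[0,0,0,0,0,0,0,0,0,0],"translation":[[0,0,0],[0.01,0,0],[0.018,0,0],[0.018,0,0],[0.018,0,0],[0.015,0,0],[0.01,0,0],[0.005,0,0],[0,0,0],[0,0,0]]}'
python3 -c "
from plan import *
plan([.4413,.2164,.118],[85.6])
from plant import *
c=capture('scene');cv2.imwrite('pics/s17.png',cv2.resize(c['image'][195:305,255:365,::-1],None,fx=5,fy=5,interpolation=cv2.INTER_CUBIC))
"
```

```text
time_s: 28.3
tcp_pos: [0.4391, 0.2139, 0.234]
eef_rot: [60.1, 89.9, 55.6]
contact_force: [0.4, 1.0, -0.5]
gripper_width: 0.0131
time_s: 29.3
tcp_pos: [0.4412, 0.2142, 0.1397]
eef_rot: [22.1, 90.0, 17.5]
contact_force: [-0.3, -0.0, -0.1]
gripper_width: 0.0005
t 29.3 tcp [0.4412 0.2142 0.1397] j [  48.9    7.6  -29.1    0.   -53.2 -143.5] tooly yaw 85.46 toolx [ 0.  0. -1.]
shift tool [ 0.0217  0.0022 -0.    ]
F [-0.29 -0.04 -0.08] M [-0.001 -0.05   0.031] w 0.0005
to tool-y yaw 85.6 roll rad (x down => minus) -0.0024 deg -0.1
```

View pics/s17.png

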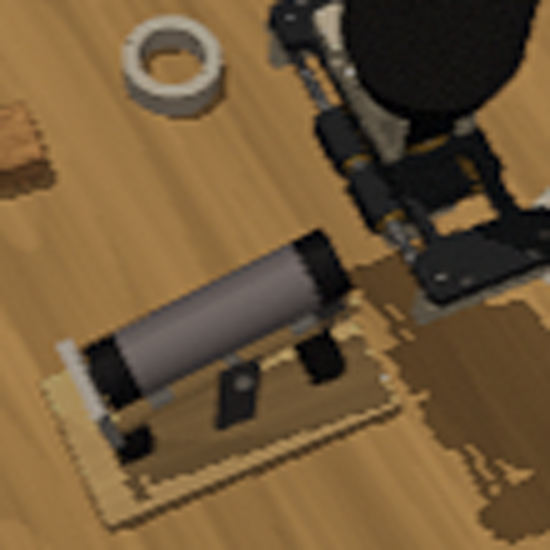

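```bash
python3 -m creep '{"jaw":[1,1,1,1,1,1,1,1,1,1],"roll":[0,0,0,0,0,0,0,0,0,0],"translation":[[0.006,0.002,0],[0.008,0,0],[0.006,0,0],[0.001,0,0],[0,0,0.003],[0,0,0.004],[0,0,0.004],[0,0,0.003],[0,0,0.001],[0,0,0]]}'
python3 -m creep '{"jaw":[1,1,1,1,1,1,1,1,1,1],"roll":[0,0,0,0,0,0,0,0,0,0],"translation":[[0,0,0.001],[0,0,0.001],[0,0,0.001],[0,0,0.001],[0,0,0.001],[0,0,0.001],[0,0,0.001],[0,0,0.001],[0,0,0],[0,0,0]]}'
python3 -c "
from plan import *
plan([.4658,.2145,.118],[85.6])
from plant import *
c=capture('scene');cv2.imwrite('pics/s18.png',cv2.resize(c['image'][195:305,255:365,::-1],None,fx=5,fy=5,interpolation=cv2.INTER_CUBIC))
"
```

```text
time_s: 30.35
tcp_pos: [0.456, 0.2148, 0.1184]
eef_rot: [87.4, 90.0, 82.8]
contact_force: [-0.8, -0.4, 0.5]
gripper_width: 0.0005
time_s: 31.35
tcp_pos: [0.4637, 0.2141, 0.1182]
eef_rot: [-143.4, 90.0, -148.0]
contact_force: [-0.5, -0.2, -0.3]
gripper_width: 0.0006
t 31.35 tcp [0.4637 0.2141 0.1182] j [  46.8   11.   -28.3   -0.   -50.8 -141.4] tooly yaw 85.46 toolx [-0. -0. -1.]
shift tool [0.0002 0.0005 0.0021]
F [-0.5  -0.24 -0.27] M [-0.034  0.326 -0.023] w 0.0006
to tool-y yaw 85.6 roll rad (x down => minus) -0.0025 deg -0.1
```

View pics/s18.png

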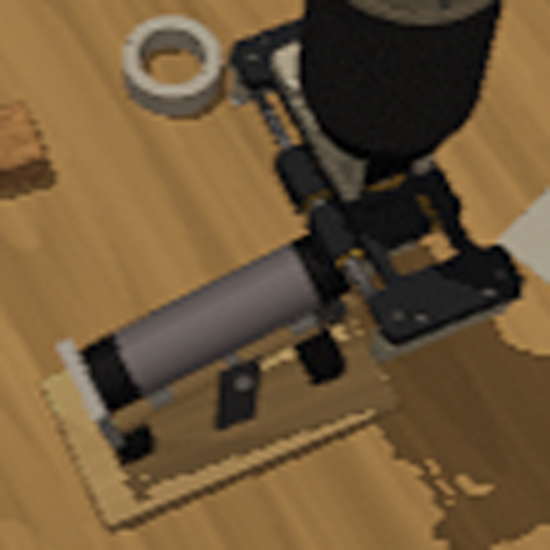

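```bash
python3 -m creep '{"jaw":[1,1,1,1,1,1,1,1,1,1],"roll":[0,0,0,0,0,0,0,0,0,0],"translation":[[0,0,0.0006],[0,0,0.0006],[0,0,0.0006],[0,0,0.0006],[0,0,0.0006],[0,0,0],[0,0,0],[0,0,0],[0,0,0],[0,0,0]]}'
python3 -c "
from plan import *
plan([.4658,.2145,.118],[85.6])"
```

```text
time_s: 32.4
tcp_pos: [0.4662, 0.2137, 0.1181]
eef_rot: [-145.7, 89.9, -150.3]
contact_force: [-4.1, -0.1, -1.1]
gripper_width: 0.0005
t 32.4 tcp [0.4662 0.2137 0.1181] j [  46.6   11.2  -28.    -0.   -50.9 -141.1] tooly yaw 85.46 toolx [-0.001 -0.001 -1.   ]
shift tool [ 0.0001  0.0008 -0.0004]
F [-4.14 -0.09 -1.1 ] M [-0.012  1.945 -0.039] w 0.0005
to tool-y yaw 85.6 roll rad (x down => minus) -0.0025 deg -0.1
```

```bash
python3 -m creep '{"jaw":[1,1,1,1,1,1,1,1,1,1],"roll":[0,0,0,0,0,0,0,0,0,0],"translation":[[0,0,0.0005],[0,0,0.0005],[0,0,0.0005],[0,0,0.0005],[0,0,0],[0,0,0],[0,0,0],[0,0,0],[0,0,0],[0,0,0]]}'
python3 -c "
from plan import *
plan([.4658,.2145,.118],[85.6])"
```

```text
time_s: 33.4
tcp_pos: [0.4663, 0.2129, 0.1175]
eef_rot: [-153.8, 89.7, -158.4]
contact_force: [-12.2, 0.9, 3.3]
gripper_width: 0.0006
t 33.4 tcp [0.4663 0.2129 0.1175] j [ 4.640e+01  1.130e+01 -2.780e+01 -1.000e-01 -5.110e+01 -1.409e+02] tooly yaw 85.43 toolx [-0.004 -0.002 -1.   ]
shift tool [-0.0005  0.0015 -0.0006]
F [-12.15   0.87   3.25] M [0.498 4.633 0.039] w 0.0006
to tool-y yaw 85.6 roll rad (x down => minus) -0.003 deg -0.2
```

```bash
python3 -m creep '{"jaw":[1,1,1,1,1,1,1,1,1,1],"roll":[0,0,0,0,0,0,0,0,0,0],"translation":[[0,0,-0.004],[0,0,-0.01],[0,0,-0.015],[-0.01,0,-0.006],[-0.02,0,0],[-0.025,0,0],[-0.025,0,0],[-0.022,0,0],[-0.012,0,0],[0,0,0]]}'
python3 -m creep '{"jaw":[1,1,1,1,1,1,1,1,1,1],"roll":[0,0,0,0,0,0,0,0,0,0],"translation":[[0,0,0.015],[0,-0.001,0.025],[0,-0.001,0.028],[0,-0.001,0.028],[0,-0.001,0.028],[0,-0.001,0.028],[0,-0.001,0.028],[0,-0.001,0.028],[0,-0.001,0.028],[0,0,0.012]]}'
python3 - <<'E'
from h import *
from plant import *
s=get_state();c=capture("wrist");T=wristT(s,c);print(s["time_s"],s["tcp_pos"],s["contact_force"])
cv2.imwrite("pics/w19.png",c["image"][:,:,::-1])
i=c["image"][85:145,215:310,::-1];cv2.imwrite("pics/w19z.png",cv2.resize(cv2.convertScaleAbs(i,alpha=1.6,beta=20),None,fx=8,fy=8,interpolation=cv2.INTER_CUBIC))
for n,p in {"rim home":[.0871,.0404],"face top":[.0852,.0327],"outer":[.093,.0308]}.items():
    print(n,np.round(proj(c,[.541+p[0]*.997,.2087-.0767*p[0],.072+p[1]],T),1))
c=capture('scene');cv2.imwrite('pics/s19.png',c['image'][:,:,::-1])
E
```

```text
time_s: 34.4
tcp_pos: [0.4344, 0.2173, 0.2345]
eef_rot: [48.1, 89.8, 43.6]
contact_force: [-0.0, -0.3, -0.8]
gripper_width: 0.0
time_s: 35.4
tcp_pos: [0.6824, 0.1877, 0.2292]
eef_rot: [-141.7, 89.8, -146.3]
contact_force: [-0.4, 0.1, -0.3]
gripper_width: 0.0005
35.4 [0.68244487 0.1877345  0.22917452] [-0.38649412  0.05744897 -0.29067609]
rim home [261.6 129.2]
face top [261.4 126.4]
outer [261.3 134.9]
```

View pics/w19z.png

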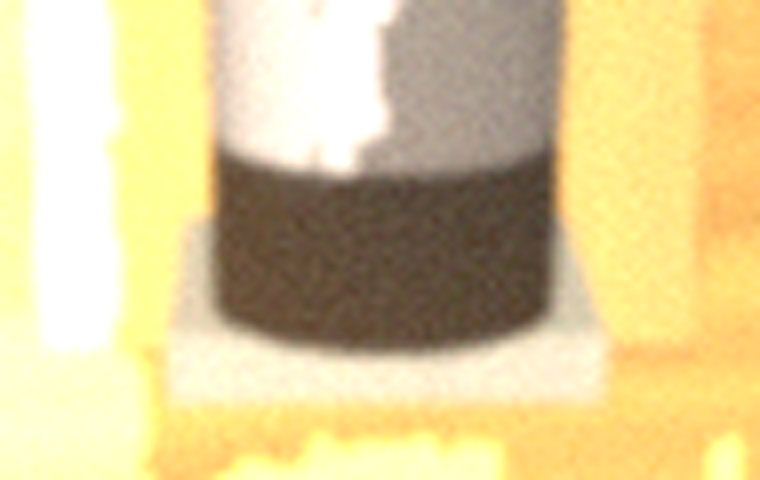

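View pics/s19.png

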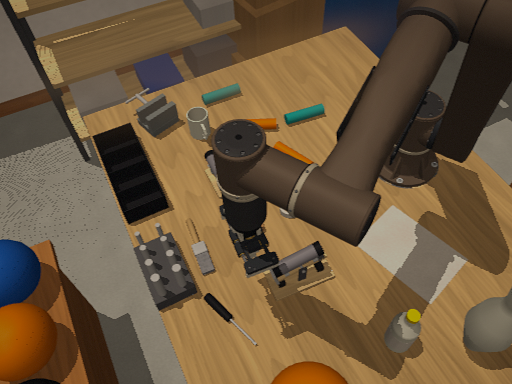

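```bash
python3 -c "
from plant import *
print(close_job(), get_state()['time_s'])"
```

```text
the job is handed in; nothing more can be done
the job is handed in; nothing more can be done
```

The grey tube from the near bay is now in the rocking trough, heavy end against the foot plate. The trough rests with that end right down. I handed in just after 35.4 s, with the gripper clear of everything.

- **Heavy end:** the wrist moment of about 0.1 N m while lifted pointed to the +y (left) end. The moment readings were offset when the gripper was turned away from its starting heading. I relied on the ones taken near that heading, and on release the trough tipped foot-end down by itself, which confirms it.
- **Pushed home:** my first push inside the grip stopped at about 9 N, and I took that as home, but the close-up after release showed a gap of about 3–4 mm. I then pushed on the rear cap with closed fingers until it stalled at about 12 N.
- **Last checks:** in the final close-up the cap rim sits 2.1 px beyond the plate's face edge, against 2.8 px expected when fully home. That is about 0.6 mm, which is within what I can measure. The plate edge matches the +0.24 rad end stop.
- **Everything else:** in the last view in which it was clear of the arm (26 s), the other tube was still in the far bay. I saw no bystander disturbed, but in the final scene view the arm hid part of the rack and the tape.

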